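Test two spring latches and flag the faulty heater

ROBOT

A 6-joint arm with a two-finger parallel gripper is mounted at the origin on the work surface. World frame = base frame: x ahead of the robot, y to its left, z up, the work surface at z = 0. Lengths are in m, angles in rad, forces in N, time in s.
With the tool pointing down it reaches from about 0.325 to 0.75 m from the base axis. Payload 7.6 kg.
Tool frame: the origin (TCP) lies between the finger pads; the fingertips stand r.nose_length ahead of it and the grasp point (between the pads) lies 5 mm behind it (r.nose_length is the distance from the TCP to the fingertips, in m); z points along the fingers, y is the line along which they close (so a half turn about z gives the same grasp; the last joint's range is limited). The gripper opens to 85 mm and grips with 20 to 120 N. Pads are 22 mm wide; open, the fingers measure 114 mm over their backs; the gripper's body (76 mm by 85 mm) begins 54 mm behind the grasp point. The pads swing forward as they close: fully open they stand 13 mm farther back than shut.
Start: joints at [-1.304, 0.052, 1.401, -0, 1.689, -0.07], TCP at [0.174, -0.496, 0.225] pointing down, gripper open.
Joint ranges: [-2.9, 2.9], [-0.91, 2.17], [0.12, 2.37], [-1.06, 4.2], [0.26, 2.73], [-2.93, 2.93]. Speed limits (rad/s): [2.57, 2.57, 3.01, 3.14, 3.14, 3.14].

INTERFACE

Orientations are given as a unit quaternion [x, y, z, w].
In Python, from rig import r gives the robot as it stands.
- The arm moves only by the tool servo_tool, never from a script. Its argument "rows" is a list of rows, each a list of 7 numbers: the closure, from 0 (fully open) to 1 (shut), then the shift along the tool's x, y, z in units of 30 mm (1.0 is 30 mm), then the turn, a rotation vector about the tool's x, y, z in units of 6 degrees (1.0 is 6 degrees). In form: [[hand, tx, ty, tz, wx, wy, wz], ...]. A call has 1 to 12 rows; each row is the pose to reach, as a shift and turn from the pose commanded when the call began, along the tool's axes at that moment; what a row does not reach only later rows make up. A row lasts 1/12 s, in which the tool goes at most 41.7 mm and 7.16 degrees, less where a joint would pass 70% of its speed; a pose out of reach is approached as far as the arm can. A call with a gripper value outside its range is refused whole. The fingers move at their own pace and stop on an object; "force" is the grip in N (left out, the last holds). Time passes only in rows, so rows that repeat a pose let the fingers close. It gives the time, the measured TCP pose, the force, the opening and the grip force at its end, in the units of the state.
- r.get_state(): the state, without advancing time (a new reading comes with each control period).
- r.snapshot(name): name is "scene" or "side" or "wrist"; returns a dict with "color" (420x560x3 uint8, blue, green, red), "range_z" (420x560 float32, m along the optical axis (not along the pixel's ray), 0 where there is no reading), "fx", "fy", "cx", "cy" (pixels), "extrinsics" (4x4, takes a point from world to camera coordinates). Camera axes: x right, y down, z forward; pixel columns grow to the right and rows downward; lengths in m; the calibration is good to about 2 mm. A picture is of the moment at which its call begins.
- r.sign_off(): hands the job in; it is judged then, once.
Trained networks look in the newest picture that a camera, given by its name, has taken for a name from the list of things; names that differ only in an ending like _2 or _b are one class to them, and where a whole thing is asked for, a point or a joint stands for the part that bears it (a point fixed in the world has none). Each returns a list of dicts, best first, with "p" (0 to 1); they miss things now and then, are a little off and sometimes report something else, mostly with a low value. They report only what shows in the picture. A call takes as long as a camera call. They do not tell look-alikes from the thing itself.
- r.spot_in(target, camera): "position" ([x, y, z] in m, in world coordinates, good to about 4 mm: the middle of the surface that is visible of it).
- r.regions_of(target, camera): "pixels" (420x560 bool, what is visible of it).
- r.landmark_of(target, camera): "position" ([x, y, z] in m, in world coordinates, good to about 4 mm: a listed point, or the origin of a listed thing).
The state is a dict: "t": time; "qpos": joint angles; "dq": joint speeds; "effort": joint torques, N m; "tcp_pos": TCP position; "ee_rot": TCP orientation; "force": force on the tool from outside, world axes, zero at the start; "torque": the same for the moment, N m; "gripper_width": finger opening in m; "grip_force": force on a finger pad.
Only numpy, scipy, OpenCV 4.12 (cv2) and the standard library are available. Lean on these libraries where they do the work, as an engineer would, in place of code of your own. Each camera call takes 0.05 s, during which the arm holds its last target. There are 200 camera calls.

TASK

Test the push-in spring latch of the blue unit first and then that of the green unit: press the yellow pad in until it clicks and stays in, but if it has not clicked by the time you are pushing with about 12 N, that latch is faulty, so stop and let it come back out; never push on a unit with more than 20 N. Then stand the orange marker upright in the tray on top of the unit whose latch is faulty. Leave the other things on the bench where they are.

Things in the scene. Friction and masses are not known exactly. Their poses are not given: they have to be found in the camera images.
- unit_blue: White dry-block heater with blue base and deck strips, 160 (x) x 235 (y) x 110 mm high, fixed. Origin on the bench, 100 mm behind its front edge; x along its width, -y out of its front, z up. Its front is a panel sloping at 40 degrees (falling towards -y), with the latch; the deck behind carries the marker's tray. It has either the sound or the faulty latch spring; which one changes between starts and cannot be seen.
- blue_bar (a point): Middle of the blue unit's carry bar, dark steel, 12 mm thick, 140 mm long along the unit's x, above and in front of the latch, in the way of a tool coming straight down on it. From its ends (unit's x +-70 mm) two arms run back level to posts at the unit's y -4 mm. In the unit's frame this point is at y -88, z 200 mm.
- blue_pad (a point): Centre of the outer face of the blue unit's spring latch, a yellow pad 60 (along x) x 44 x 10 mm on a steel stem, 30 mm proud of the sloping panel. The point moves with the pad. Its z axis points out of the pad, square to the panel (40 degrees from upright, towards the unit's -y); x is the unit's x. The pad is pushed in along -z.
- latch_blue (a joint): Travel of the blue latch, m: 0 out, 0.024 fully in. 3 mm slack (1 to 2 N), then a spring resists. A sound one peaks at 7 to 10 N about 10 mm in, gives way by 17 mm, clicks in and stays at about 0.022. The faulty one (one of the two units) gains about 7 N per mm, does not click below 22 N, and springs back when let go.
- blue_tray (a point): Centre of the floor of the tray on the blue unit's deck, 110 mm above the bench, 66 mm behind the unit's origin (+y). The tray is 66 (x) x 120 (y) mm inside with a grey rim 12 mm high, 7 mm thick. Axes as the unit's.
- unit_green: White dry-block heater with green base and deck strips, 160 (x) x 235 (y) x 110 mm high, fixed. Origin on the bench, 100 mm behind its front edge; x along its width, -y out of its front, z up. Its front is a panel sloping at 40 degrees (falling towards -y), with the latch; the deck behind carries the marker's tray. It has either the sound or the faulty latch spring; which one changes between starts and cannot be seen.
- green_bar (a point): Middle of the green unit's carry bar, dark steel, 12 mm thick, 140 mm long along the unit's x, above and in front of the latch, in the way of a tool coming straight down on it. From its ends (unit's x +-70 mm) two arms run back level to posts at the unit's y -4 mm. In the unit's frame this point is at y -88, z 200 mm.
- green_pad (a point): Centre of the outer face of the green unit's spring latch, a yellow pad 60 (along x) x 44 x 10 mm on a steel stem, 30 mm proud of the sloping panel. The point moves with the pad. Its z axis points out of the pad, square to the panel (40 degrees from upright, towards the unit's -y); x is the unit's x. The pad is pushed in along -z.
- latch_green (a joint): Travel of the green latch, m: 0 out, 0.024 fully in. 3 mm slack (1 to 2 N), then a spring resists. A sound one peaks at 7 to 10 N about 10 mm in, gives way by 17 mm, clicks in and stays at about 0.022. The faulty one (one of the two units) gains about 7 N per mm, does not click below 22 N, and springs back when let go.
- green_tray (a point): Centre of the floor of the tray on the green unit's deck, 110 mm above the bench, 66 mm behind the unit's origin (+y). The tray is 66 (x) x 120 (y) mm inside with a grey rim 12 mm high, 7 mm thick. Axes as the unit's.
- marker_mid (a point): Centre of the out-of-service marker, an orange block with white slanting stripes, 80 (x) x 30 (y) x 55 (z) mm, about 0.12 kg, loose, standing on the bench; this point is half-way up, 27.5 mm above its underside.
- marker: The same marker; origin at the centre of its underside.
- strip_rack_mid (a point): Bystander, to be left alone: low blue strip rack, 130 x 34 x 40 mm, loose; point at its centre, half-way up.
- yellow_rack_mid (a point): Bystander, to be left alone: yellow tube rack, 90 x 200 x 60 mm, loose; point at its centre, half-way up.
- blue_rack_mid (a point): Bystander, to be left alone: flat blue tube rack, 90 x 220 x 30 mm, loose; point at its centre, half-way up.
- tip_box_mid (a point): Bystander, to be left alone: grey tip box, 90 x 120 x 60 mm, loose; point at its centre, half-way up.
- reagent_mid (a point): Bystander, to be left alone: amber bottle, 60 mm across, 120 mm high, loose; point at its centre, half-way up.
- beaker_mid (a point): Bystander, to be left alone: clear beaker, 70 mm across, 90 mm high, loose; point at its centre, half-way up.
Things that resemble listed ones, but are neither listed nor needed, are in the scene too. Of the things that look like the marker, the largest one is meant.

How it is judged:
By the outcome, as a careful person would: the job done as asked, in the order asked, and still so for the second after the job is handed in, with the robot touching nothing.
It also fails if it takes over 72 s, if anything falls off the work surface, if the arm or the gripper's body presses on something with over 40 N, if the wrist force passes 120 N, or if a joint passes its speed limit or range.

## Working session

There is one attempt and no reset: what is moved stays moved. The work goes in short steps, Python scripts to look and compute and a tool call to move; the robot and the scene stay as the last step left them, time stands still between calls to the robot, and variables do not carry over. Pictures are saved under pics/ and viewed, at most 10 in all, crops included, and the job is handed in when it is done.

Besides the shell and the picture viewer there is one more tool, called after ">>>" by a JSON object that holds its "fn" and its "kwargs". servo_tool: Moves the arm, as the interface text tells. Its arguments: {"type":"object","properties":{"rows":{"type":"array","items":{"type":"array","items":{"type":"number"}}},"force":{"type":"number"}},"required":["rows"]}

```bash
ls; mkdir -p pics; cat > h.py <<'E'
from rig import r
import numpy as np, cv2
from scipy.spatial.transform import Rotation as R
np.set_printoptions(precision=4,suppress=True)
E
python3 - <<'E'
from h import *
s=r.get_state(); print(s, r.nose_length)
a=r.snapshot("scene");b=r.snapshot("side")
cv2.imwrite("pics/a.png",cv2.resize(a["color"],(800,600)))
cv2.imwrite("pics/b.png",cv2.resize(b["color"],(800,600)))
for c in("scene","side"):
  for n in "unit_blue blue_pad blue_bar blue_tray unit_green green_pad green_bar green_tray marker_mid marker".split():
    print(c,n,[(round(d["p"],2),np.array(d["position"])) for d in r.landmark_of(n,c)[:4]])
E
```

```text
pics
{'t': 0.0, 'qpos': array([-1.3043,  0.0528,  1.4017,  0.    ,  1.6886, -0.0703]), 'dq': array([ 0.0008,  0.001 , -0.0017, -0.001 ,  0.0014,  0.0029]), 'effort': array([ -0.0001, -38.1666, -36.0186,  -0.    ,   0.0063,  -0.    ]), 'tcp_pos': array([ 0.1735, -0.4952,  0.224 ]), 'ee_rot': array([ 0.9859,  0.1676, -0.0001, -0.0007]), 'force': array([ 0.0479, -0.7055,  0.8808]), 'torque': array([ 0.0253, -0.0137,  0.0228]), 'grip_force': 0.0, 'gripper_width': 0.08561942553119165} 0.014
scene unit_blue [(0.65, array([ 0.4987,  0.2673, -0.0021]))]
scene blue_pad [(0.74, array([0.4982, 0.1959, 0.0981]))]
scene blue_bar [(0.82, array([0.4966, 0.1788, 0.2028]))]
scene blue_tray [(0.63, array([0.4987, 0.3304, 0.1097]))]
scene unit_green [(0.8, array([ 0.5379, -0.1714,  0.0037])), (0.65, array([ 0.4551, -0.3923,  0.0277]))]
scene green_pad [(0.65, array([ 0.5435, -0.2453,  0.0962]))]
scene green_bar [(0.68, array([ 0.5457, -0.258 ,  0.1974])), (0.38, array([0.5004, 0.1979, 0.1011])), (0.29, array([0.497 , 0.1776, 0.1996])), (0.21, array([0.7658, 0.1698, 0.0208]))]
scene green_tray [(0.55, a
[... 516 characters left out ...]
0.81, array([0.499 , 0.334 , 0.1173])), (0.4, array([ 0.4552, -0.3858, -0.0005]))]
side unit_green [(0.79, array([ 0.5401, -0.1727,  0.0041])), (0.41, array([0.5043, 0.3309, 0.1119]))]
side green_pad [(0.41, array([ 0.5451, -0.2458,  0.0957]))]
side green_bar [(0.62, array([ 0.5465, -0.2679,  0.2055]))]
side green_tray [(0.92, array([ 0.5369, -0.1079,  0.1114])), (0.29, array([0.5843, 0.4925, 0.0621]))]
side marker_mid [(0.78, array([ 0.3384, -0.3578,  0.0194])), (0.75, array([ 0.4606, -0.3863,  0.0283])), (0.49, array([ 0.3924, -0.4765,  0.0183]))]
side marker [(0.86, array([ 0.4552, -0.3862, -0.0025])), (0.74, array([ 0.3343, -0.355 ,  0.0006])), (0.57, array([ 0.3906, -0.4802, -0.0003]))]
```

View pics/a.png

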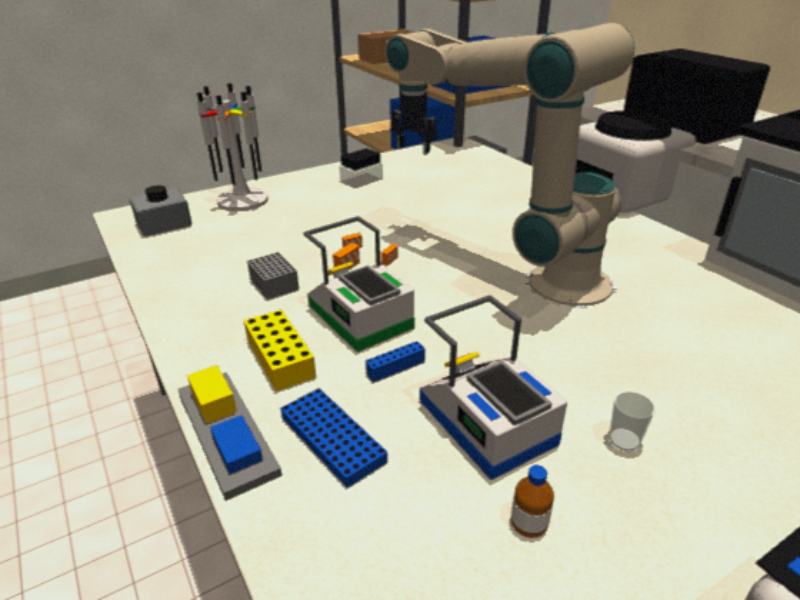

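View pics/b.png

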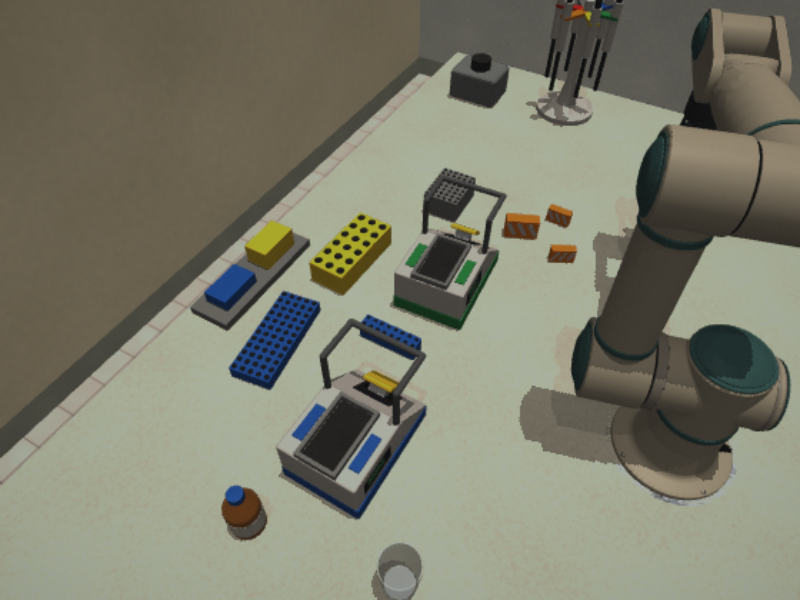

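Seen: the units, bars and pads are clear. The three orange candidates in the side picture are (521,225), (560,215) and (562,253). The one at (521,225), near world (0.455,-0.386), is the largest. Next I'll measure the candidate sizes, the pad faces and the unit yaw, and take one close crop.

```bash
cat >> h.py <<'E'
def cloud(s,m):
    v,u=np.nonzero(m&(s["range_z"]>0)); z=s["range_z"][v,u]
    p=np.c_[(u-s["cx"])/s["fx"]*z,(v-s["cy"])/s["fy"]*z,z,np.ones_like(z)]
    return (np.linalg.inv(s["extrinsics"])@p.T).T[:,:3]
E
python3 - <<'E'
from h import *
S={c:r.snapshot(c) for c in("scene","side")}
for c,s in S.items():
  for n in("blue_pad","green_pad"):
    for d in r.regions_of(n,c)[:1]:
      m=d["pixels"]; hsv=cv2.cvtColor(s["color"],cv2.COLOR_BGR2HSV)
      m=m&(hsv[...,1]>120)&(abs(hsv[...,0].astype(int)-27)<8)
      P=cloud(s,m); print(c,n,d["p"],len(P),"med",np.median(P,0),"lo",np.percentile(P,4,0),"hi",np.percentile(P,96,0))
  for d in r.regions_of("marker",c)[:4]:
    P=cloud(s,d["pixels"]); 
    if len(P)<5: continue
    T=P[P[:,2]>np.percentile(P[:,2],97)-.012]
    rect=cv2.minAreaRect(P[:,:2].astype(np.float32))
    print(c,"marker",d["p"],len(P),"ztop",np.percentile(P[:,2],97),"all",rect,"top",cv2.minAreaRect(T[:,:2].astype(np.float32)),len(T))
s=S["side"]; cv2.imwrite("pics/c.png",cv2.resize(s["color"][130:200,330:420],(720,560),interpolation=cv2.INTER_CUBIC))
E
```

```text
scene blue_pad 0.66 78 med [0.4994 0.2127 0.1034] lo [0.4759 0.1907 0.0883] hi [0.5279 0.2172 0.1076]
scene green_pad 0.64 56 med [ 0.5472 -0.2278  0.1027] lo [ 0.5175 -0.2372  0.0895] hi [ 0.5724 -0.2219  0.1068]
scene marker 0.66 242 ztop 0.05551702182860876 all ((0.4679568409919739, -0.3569090962409973), (0.282471239566803, 0.07464784383773804), 66.7142562866211) top ((0.4907393157482147, -0.3303004503250122), (0.21008335053920746, 0.06649316102266312), 58.82080078125) 113
scene marker 0.52 108 ztop 0.048898817139053814 all ((0.3890441656112671, -0.4822452962398529), (0.18241146206855774, 0.053014375269412994), 55.40837478637695) top ((0.41257861256599426, -0.44774767756462097), (0.1028599664568901, 0.04423535242676735), 60.1065788269043) 20
side blue_pad 0.66 205 med [0.4989 0.2033 0.1014] lo [0.4716 0.1803 0.0836] hi [0.5262 0.2144 0.1093]
  return _methods._mean(a, axis=axis, dtype=dtype,
  ret = um.true_divide(
Traceback (most recent call last):
IndexError: index -1 is out of bounds for axis 0 with size 0
```

```bash
cat >> h.py <<'E'
def press_rot(yaw,tilt):   # tool y = unit x, z into panel
    t=np.radians(tilt); z=np.array([0,np.sin(t),-np.cos(t)]); y=np.array([1.,0,0])
    return R.from_euler("z",yaw,degrees=True)*R.from_matrix(np.c_[np.cross(y,z),y,z])
def rel(pos,rot,p0=None,r0=None):
    s=r.get_state(); p0=s["tcp_pos"] if p0 is None else p0; r0=R.from_quat(s["ee_rot"]) if r0 is None else r0
    return np.r_[r0.inv().apply(np.array(pos)-p0)/.03,(r0.inv()*rot).as_rotvec(degrees=True)/6].round(3)
def pad_target(pad,yaw,tilt,out,down=0.004):
    """TCP position with the tip 'out' in front of the pad, 'down' the slope of its centre"""
    q=R.from_euler("z",yaw,degrees=True); c,s=np.cos(np.radians(40)),np.sin(np.radians(40))
    tip=np.array(pad)+q.apply([0,-s*out-c*down,c*out-s*down])
    return tip-r.nose_length*press_rot(yaw,tilt).apply([0,0,1])
E
python3 - <<'E'
from h import *
q=press_rot(0,48)
s=r.get_state(); r0=R.from_quat(s["ee_rot"])
print(rel([.25,-.40,.35],r0), rel([.40,-.05,.36],q))
print(pad_target([.499,.195,.096],0,48,.06), rel(pad_target([.499,.195,.096],0,48,.06),q))
s=r.snapshot("side"); cv2.imwrite("pics/c.png",cv2.resize(s["color"][130:200,330:420],(720,560),interpolation=cv2.INTER_CUBIC))
E
```

```text
[ 3.458 -2.162 -4.173  0.     0.     0.   ] [ 12.033 -11.521  -4.507   4.921   6.937 -11.05 ]
[0.499  0.143  0.1488] [ 17.274 -16.502   2.533   4.921   6.937 -11.05 ]
```

View pics/c.png

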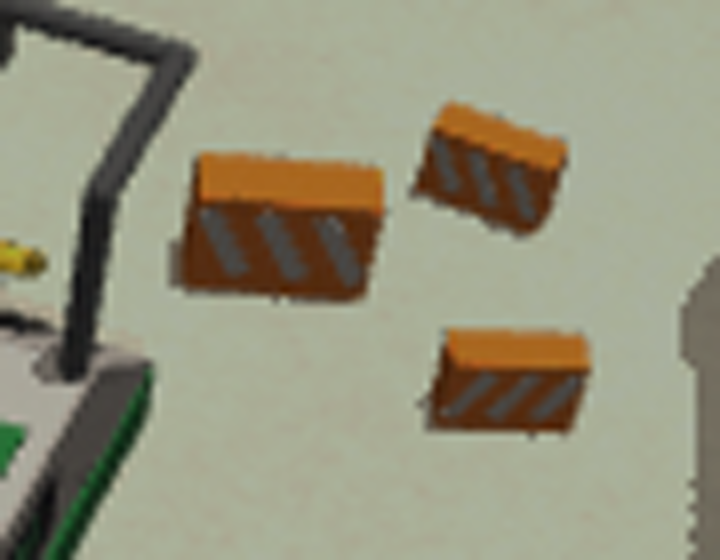

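The crop shows three orange blocks. The left one at (285,225) is clearly the largest, so it's the marker. Moving now towards the blue unit.

>>> {"fn": "servo_tool", "kwargs": {"rows": [[1,3.4,-2.1,-4.2,0,0,0],[1,3.4,-2.1,-4.2,0,0,0],[1,3.4,-2.1,-4.2,0,0,0],[1,3.4,-2.1,-4.2,0,0,0],[1,12,-11.5,-4.5,4.92,6.94,-11.05],[1,12,-11.5,-4.5,4.92,6.94,-11.05],[1,12,-11.5,-4.5,4.92,6.94,-11.05],[1,12,-11.5,-4.5,4.92,6.94,-11.05],[1,12,-11.5,-4.5,4.92,6.94,-11.05],[1,12,-11.5,-4.5,4.92,6.94,-11.05],[1,12,-11.5,-4.5,4.92,6.94,-11.05],[1,12,-11.5,-4.5,4.92,6.94,-11.05]]}}

```text
t: 2.5
tcp_pos: [0.3782, -0.0986, 0.3584]
ee_rot: [0.8, 0.523, 0.208, -0.207]
force: [1.1, 0.6, -0.7]
gripper_width: -0.0001
grip_force: 0.0
```

```bash
python3 - <<'E'
from h import *
q=press_rot(0,48)
print(r.get_state()["qpos"], rel([.40,-.05,.36],q), rel([.45,.06,.27],q),rel(pad_target([.499,.195,.096],0,48,.06),q))
E
```

```text
[-0.725  -0.2213  1.4922  0.6034  2.1054 -0.0601] [ 1.513  0.072  0.932  1.543  2.161 -3.438] [ 3.225  0.609  5.622  1.543  2.161 -3.438] [ 3.677  1.564 10.675  1.543  2.161 -3.438]
```

>>> {"fn": "servo_tool", "kwargs": {"rows": [[1,1.5,0,1.0,1.54,2.16,-3.44],[1,1.5,0,1.0,1.54,2.16,-3.44],[1,3.2,0.6,5.6,1.54,2.16,-3.44],[1,3.2,0.6,5.6,1.54,2.16,-3.44],[1,3.2,0.6,5.6,1.54,2.16,-3.44],[1,3.2,0.6,5.6,1.54,2.16,-3.44],[1,3.68,1.56,10.6,1.54,2.16,-3.44],[1,3.68,1.56,10.6,1.54,2.16,-3.44],[1,3.68,1.56,10.6,1.54,2.16,-3.44],[1,3.68,1.56,10.6,1.54,2.16,-3.44],[1,3.68,1.56,10.6,1.54,2.16,-3.44],[1,3.68,1.56,10.6,1.54,2.16,-3.44]]}}

```text
t: 3.5
tcp_pos: [0.4981, 0.1398, 0.1482]
ee_rot: [0.648, 0.645, 0.286, -0.288]
force: [-0.1, -0.5, 0.3]
gripper_width: -0.0
grip_force: 0.0
```

```bash
python3 - <<'E'
from h import *
q=press_rot(0,48); s=r.get_state()
print(s["qpos"],s["tcp_pos"],s["force"], rel(pad_target([.499,.195,.096],0,48,.06),q),rel(pad_target([.499,.195,.096],0,48,.01),q))
a=r.snapshot("side"); w=r.snapshot("wrist")
cv2.imwrite("pics/d.png",np.hstack([cv2.resize(a["color"][200:400,150:350],(400,400)),cv2.resize(w["color"],(400,400))]))
for c in("side","wrist"): print([(round(d["p"],2),np.array(d["position"])) for d in r.landmark_of("blue_pad",c)[:2]])
E
```

```text
[-0.2187  0.1234  1.6762  0.8093  1.5771 -0.3096] [0.4981 0.1398 0.1482] [-0.1129 -0.5062  0.2629] [ 0.085  0.03   0.068 -0.017  0.019 -0.052] [-0.144  0.034  1.719 -0.017  0.019 -0.052]
[(0.82, array([0.4974, 0.1941, 0.098 ]))]
[(0.78, array([0.4978, 0.1966, 0.0907]))]
```

View pics/d.png

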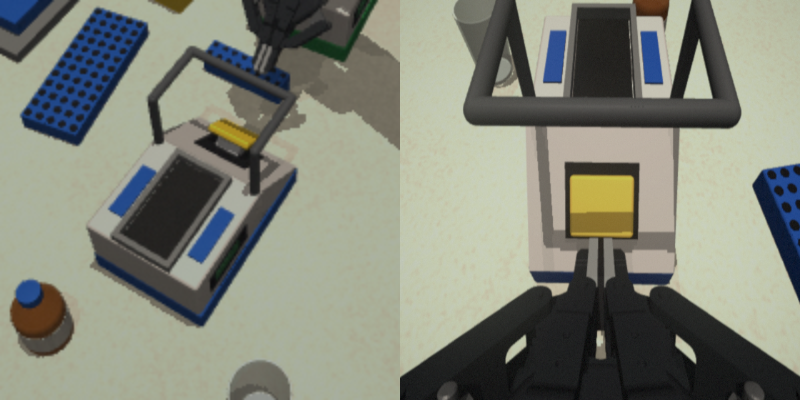

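The wrist view shows the pad, centred at (601,205), squarely ahead of the closed fingers, with the bar above it at (603,112). I'll take a depth measurement of the pad face and check where the camera sits relative to the bar.

```bash
cat >> h.py <<'E'
def padfit(name,yaw):
    s=r.snapshot("wrist"); d=r.regions_of(name,"wrist")[0]; st=r.get_state()
    hsv=cv2.cvtColor(s["color"],cv2.COLOR_BGR2HSV)
    P=cloud(s,d["pixels"]&(hsv[...,1]>120)&(abs(hsv[...,0].astype(int)-26)<9))
    q=R.from_euler("z",yaw,degrees=True)*R.from_euler("x",40,degrees=True)
    L=q.inv().apply(P); L=L[abs(L[:,2]-np.median(L[:,2]))<.004]
    lo,hi=np.percentile(L,1.5,0),np.percentile(L,98.5,0)
    c=np.r_[(lo+hi)[:2]/2,np.median(L[:,2])]
    rect=cv2.minAreaRect(L[:,:2].astype(np.float32))
    print(name,"pad",q.apply(c),"span",hi-lo,"angle",rect[2], "zslope",np.polyfit(L[:,1],L[:,2],1)[0],np.polyfit(L[:,0],L[:,2],1)[0])
    cam=np.linalg.inv(s["extrinsics"])[:3,3]
    print("cam in tool",R.from_quat(st["ee_rot"]).inv().apply(cam-st["tcp_pos"]))
    return q.apply(c)
E
python3 - <<'E'
from h import *
p=padfit("blue_pad",0); q=press_rot(0,48)
for o in(.06,.012): print(rel(pad_target(p,0,48,o),q))
print([(round(d["p"],2),np.array(d["position"])) for d in r.landmark_of("blue_bar","wrist")[:2]])
E
```

```text
blue_pad pad [0.4987 0.1946 0.0958] span [0.0575 0.0423 0.004 ] angle 88.94461059570312 zslope -0.00584712232707674 0.009451735689665154
cam in tool [ 0.0721 -0.0007 -0.1487]
[ 0.047 -0.023  0.15   0.038  0.029 -0.032]
[-0.17  -0.029  1.735  0.038  0.029 -0.032]
[(0.57, array([0.5014, 0.1769, 0.1996]))]
```

>>> {"fn": "servo_tool", "kwargs": {"rows": [[1,-0.05,0,0.8,0,0,0],[1,-0.17,0,1.6,0,0,0],[1,-0.18,-0.02,1.8,0,0,0],[1,-0.18,-0.02,1.8,0,0,0],[1,-0.18,-0.02,1.8,0,0,0],[1,-0.18,-0.02,1.8,0,0,0]]}}

```text
t: 4.35
tcp_pos: [0.499, 0.1749, 0.1103]
ee_rot: [0.648, 0.645, 0.287, -0.286]
force: [0.2, 0.0, 0.0]
gripper_width: 0.0002
grip_force: 0.0
```

```bash
python3 - <<'E'
from h import *
p=[.4987,.1946,.0958]; q=press_rot(0,48); s=r.get_state()
print(s["force"],s["tcp_pos"])
for o in(.01,0,-.02): print(rel(pad_target(p,0,48,o),q))
E
```

```text
[0.1898 0.022  0.0302] [0.499  0.1749 0.1103]
[-0.004 -0.009 -0.004  0.031  0.025 -0.033]
[-0.05  -0.01   0.326  0.031  0.025 -0.033]
[-0.141 -0.012  0.986  0.031  0.025 -0.033]
```

>>> {"fn": "servo_tool", "kwargs": {"rows": [[1,-0.025,0,0.18,0,0,0],[1,-0.04,0,0.3,0,0,0],[1,-0.05,0,0.36,0,0,0],[1,-0.05,0,0.36,0,0,0],[1,-0.05,0,0.36,0,0,0]]}}

```text
t: 4.77
tcp_pos: [0.4982, 0.1826, 0.1005]
ee_rot: [0.648, 0.645, 0.287, -0.287]
force: [-0.3, -0.7, -0.2]
gripper_width: 0.0002
grip_force: 0.0
```

>>> {"fn": "servo_tool", "kwargs": {"rows": [[1,-0.003,0,0.025,0,0,0],[1,-0.007,0,0.05,0,0,0],[1,-0.007,0,0.05,0,0,0],[1,-0.007,0,0.05,0,0,0]]}}

```text
t: 5.1
tcp_pos: [0.4982, 0.1835, 0.0994]
ee_rot: [0.648, 0.645, 0.287, -0.287]
force: [-0.2, -0.3, -0.7]
gripper_width: -0.0
grip_force: 0.0
```

>>> {"fn": "servo_tool", "kwargs": {"rows": [[1,-0.003,0,0.02,0,0,0],[1,-0.005,0,0.035,0,0,0],[1,-0.005,0,0.035,0,0,0],[1,-0.005,0,0.035,0,0,0]]}}

```text
t: 5.43
tcp_pos: [0.4982, 0.1842, 0.0986]
ee_rot: [0.648, 0.645, 0.287, -0.287]
force: [-0.2, -0.2, -0.3]
gripper_width: 0.0002
grip_force: 0.0
```

>>> {"fn": "servo_tool", "kwargs": {"rows": [[1,-0.003,0,0.02,0,0,0],[1,-0.005,0,0.035,0,0,0],[1,-0.005,0,0.035,0,0,0],[1,-0.005,0,0.035,0,0,0]]}}

```text
t: 5.77
tcp_pos: [0.4982, 0.1849, 0.0978]
ee_rot: [0.648, 0.645, 0.287, -0.287]
force: [-1.2, 0.1, -0.2]
gripper_width: -0.0
grip_force: 0.0
```

```bash
python3 - <<'E'
from h import *
s=r.get_state(); print(s["force"])
s=r.snapshot("wrist"); d=r.regions_of("blue_pad","wrist")
cv2.imwrite("pics/e.png",cv2.resize(s["color"][120:330,180:380],(600,600),interpolation=cv2.INTER_CUBIC))
if d: padfit("blue_pad",0)
E
```

```text
[-1.1894  0.0628 -0.166 ]
blue_pad pad [0.4987 0.1951 0.0963] span [0.0575 0.0411 0.0041] angle 89.24813842773438 zslope -0.009756112628054139 0.010273035867690836
cam in tool [ 0.0718 -0.0008 -0.1483]
```

View pics/e.png

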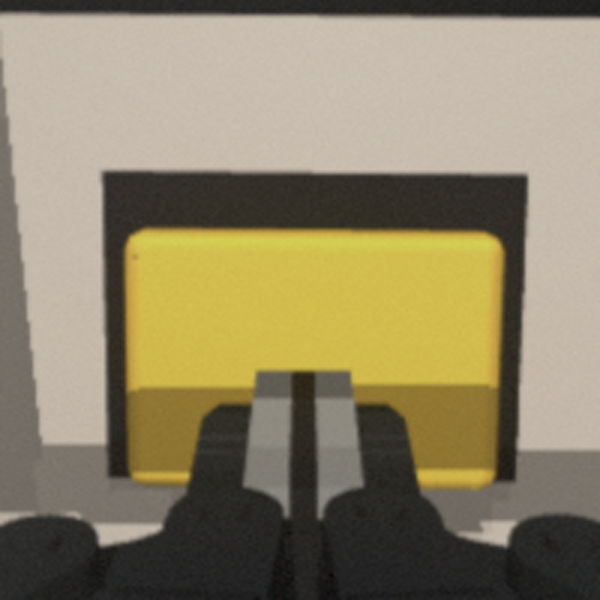

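The fingertips at (305,372) are over the pad's middle, and the fit shows the pad hasn't moved yet. I'll measure the gap by depth.

```bash
python3 - <<'E'
from h import *
s=r.snapshot("wrist"); st=r.get_state(); q=R.from_euler("x",40,degrees=True); rr=R.from_quat(st["ee_rot"])
c0=q.inv().apply([.4987,.1946,.0958])
for v in (225,236,240,243,245,247,250,254):
  m=np.zeros((420,560),bool); m[v,267:274]=1
  P=cloud(s,m); print(v,np.median(q.inv().apply(P),0)-c0, np.median(rr.inv().apply(P-st["tcp_pos"]),0))
E
```

```text
225 [-0.0063  0.0105 -0.0001] [ 0.0154 -0.0059  0.0101]
236 [-0.0064  0.0051 -0.0004] [ 0.01   -0.006   0.0097]
240 [-0.0064  0.0034  0.0004] [ 0.0084 -0.006   0.0087]
243 [-0.0064  0.0018 -0.0001] [ 0.0068 -0.006   0.0089]
245 [-0.0064  0.0009  0.0001] [ 0.0059 -0.006   0.0086]
247 [-0.0064 -0.      0.0003] [ 0.005  -0.006   0.0083]
250 [-0.0056  0.004   0.0199] [ 0.0117 -0.0052 -0.0106]
254 [-0.0056  0.0035  0.0241] [ 0.0118 -0.0052 -0.0148]
```

>>> {"fn": "servo_tool", "kwargs": {"rows": [[1,-0.005,0,0.033,0,0,0],[1,-0.009,0,0.066,0,0,0],[1,-0.009,0,0.066,0,0,0],[1,-0.009,0,0.066,0,0,0]]}}

```text
t: 6.35
tcp_pos: [0.4982, 0.1862, 0.0962]
ee_rot: [0.648, 0.645, 0.287, -0.287]
force: [0.5, 0.1, -0.5]
gripper_width: -0.0002
grip_force: 0.0
```

>>> {"fn": "servo_tool", "kwargs": {"rows": [[1,-0.005,0,0.033,0,0,0],[1,-0.009,0,0.066,0,0,0],[1,-0.009,0,0.066,0,0,0],[1,-0.009,0,0.066,0,0,0]]}}

```text
t: 6.68
tcp_pos: [0.4982, 0.1875, 0.0947]
ee_rot: [0.648, 0.645, 0.287, -0.287]
force: [-1.1, 0.2, 0.5]
gripper_width: -0.0001
grip_force: 0.0
```

```bash
python3 - <<'E'
from h import *
padfit("blue_pad",0)
s=r.snapshot("wrist"); st=r.get_state(); q=R.from_euler("x",40,degrees=True); rr=R.from_quat(st["ee_rot"])
c0=q.inv().apply([.4987,.1946,.0958]); print(st["tcp_pos"],st["force"], q.inv().apply(st["tcp_pos"])-c0)
for v in range(238,262,3):
  m=np.zeros((420,560),bool); m[v,267:274]=1
  P=cloud(s,m); print(v,np.median(q.inv().apply(P),0)-c0, np.median(rr.inv().apply(P-st["tcp_pos"]),0), s["color"][v,270])
E
```

```text
blue_pad pad [0.4988 0.1952 0.0963] span [0.0574 0.041  0.0039] angle 89.5216064453125 zslope -0.011319158765284398 0.009769425530508056
cam in tool [ 0.0718 -0.0008 -0.1483]
[0.4983 0.1874 0.0948] [-0.2525 -0.4445 -0.161 ] [-0.0004 -0.0061  0.0038]
238 [-0.0062  0.0053  0.0003] [ 0.0108 -0.0058  0.0051] [ 76 187 211]
241 [-0.0062  0.0038  0.    ] [ 0.0093 -0.0059  0.0051] [ 75 187 211]
244 [-0.0062  0.0024 -0.    ] [ 0.0079 -0.0059  0.005 ] [ 78 191 213]
247 [-0.0062  0.001  -0.    ] [ 0.0065 -0.0058  0.0048] [ 77 190 212]
250 [-0.0057  0.0042  0.0165] [ 0.012  -0.0053 -0.0111] [ 77 109 115]
253 [-0.0056  0.0036  0.019 ] [ 0.0117 -0.0052 -0.0137] [83 91 93]
256 [-0.0056  0.0034  0.0225] [ 0.012  -0.0052 -0.0172] [83 94 95]
259 [-0.0055  0.0029  0.0247] [ 0.0118 -0.0051 -0.0195] [81 91 95]
```

>>> {"fn": "servo_tool", "kwargs": {"rows": [[1,0.15,0,0,0,0,0],[1,0.33,0,0.05,0,0,0],[1,0.32,0,0.15,0,0,0],[1,0.29,0,0.26,0,0,0],[1,0.29,0,0.26,0,0,0],[1,0.29,0,0.26,0,0,0]]}}

```text
t: 7.33
tcp_pos: [0.498, 0.1992, 0.0955]
ee_rot: [0.648, 0.645, 0.286, -0.287]
force: [1.1, -0.2, -0.1]
gripper_width: 0.0
grip_force: 0.0
```

>>> {"fn": "servo_tool", "kwargs": {"rows": [[1,-0.005,0,0.033,0,0,0],[1,-0.009,0,0.066,0,0,0],[1,-0.009,0,0.066,0,0,0],[1,-0.009,0,0.066,0,0,0]]}}

```text
t: 7.67
tcp_pos: [0.4983, 0.2003, 0.0944]
ee_rot: [0.648, 0.645, 0.287, -0.287]
force: [0.9, -0.5, -0.5]
gripper_width: -0.0002
grip_force: 0.3
```

>>> {"fn": "servo_tool", "kwargs": {"rows": [[1,-0.005,0,0.033,0,0,0],[1,-0.009,0,0.066,0,0,0],[1,-0.009,0,0.066,0,0,0],[1,-0.009,0,0.066,0,0,0]]}}

```text
t: 8.0
tcp_pos: [0.4983, 0.2016, 0.0929]
ee_rot: [0.648, 0.645, 0.287, -0.287]
force: [1.0, -0.4, 0.3]
gripper_width: 0.0001
grip_force: 0.3
```

```bash
python3 - <<'E'
from h import *
padfit("blue_pad",0)
s=r.snapshot("wrist"); st=r.get_state(); q=R.from_euler("x",40,degrees=True); rr=R.from_quat(st["ee_rot"])
c0=q.inv().apply([.4987,.1946,.0958]); print(st["tcp_pos"],st["force"], q.inv().apply(st["tcp_pos"])-c0)
for v in range(241,257,3):
  m=np.zeros((420,560),bool); m[v,267:274]=1
  P=cloud(s,m); print(v,np.median(q.inv().apply(P),0)-c0, np.median(rr.inv().apply(P-st["tcp_pos"]),0), s["color"][v,270])
E
```

```text
blue_pad pad [0.4987 0.199  0.0966] span [0.0578 0.0351 0.0044] angle 89.63115692138672 zslope -0.01880846094400374 0.011474755092135578
cam in tool [ 0.0719 -0.0008 -0.1483]
[0.4983 0.2016 0.0929] [ 0.2672 -0.3109  0.0615] [-0.0004  0.0035 -0.0067]
241 [-0.0059  0.0155 -0.0024] [ 0.0125 -0.0056 -0.0026] [ 90 217 233]
244 [-0.0059  0.0142 -0.0023] [ 0.0112 -0.0056 -0.0029] [ 90 218 234]
247 [-0.0059  0.013  -0.0019] [ 0.01   -0.0056 -0.0034] [ 89 218 232]
250 [-0.0057  0.0138  0.0058] [ 0.0119 -0.0054 -0.0109] [133 166 173]
253 [-0.0056  0.0133  0.0086] [ 0.0118 -0.0052 -0.0138] [151 162 166]
256 [-0.0055  0.0128  0.0112] [ 0.0117 -0.0052 -0.0164] [151 164 167]
```

The pad face reads about 2 mm in, so contact is starting. Small steps from here.

>>> {"fn": "servo_tool", "kwargs": {"rows": [[1,-0.0025,0,0.017,0,0,0],[1,-0.005,0,0.033,0,0,0],[1,-0.005,0,0.033,0,0,0],[1,-0.005,0,0.033,0,0,0]]}}

```text
t: 8.48
tcp_pos: [0.4983, 0.2022, 0.0921]
ee_rot: [0.648, 0.645, 0.287, -0.287]
force: [1.0, 0.3, -0.2]
gripper_width: 0.0002
grip_force: 0.4
```

>>> {"fn": "servo_tool", "kwargs": {"rows": [[1,-0.0025,0,0.017,0,0,0],[1,-0.005,0,0.033,0,0,0],[1,-0.005,0,0.033,0,0,0],[1,-0.005,0,0.033,0,0,0]]}}

```text
t: 8.82
tcp_pos: [0.4984, 0.2029, 0.0915]
ee_rot: [0.648, 0.645, 0.287, -0.287]
force: [-0.7, -1.9, 1.4]
gripper_width: 0.0
grip_force: 1.0
```

>>> {"fn": "servo_tool", "kwargs": {"rows": [[1,-0.0025,0,0.017,0,0,0],[1,-0.005,0,0.033,0,0,0],[1,-0.005,0,0.033,0,0,0],[1,-0.005,0,0.033,0,0,0]]}}

```text
t: 9.15
tcp_pos: [0.4984, 0.2035, 0.0907]
ee_rot: [0.648, 0.645, 0.287, -0.287]
force: [-0.8, -2.5, 2.3]
gripper_width: 0.0001
grip_force: 1.7
```

>>> {"fn": "servo_tool", "kwargs": {"rows": [[1,-0.0025,0,0.017,0,0,0],[1,-0.005,0,0.033,0,0,0],[1,-0.005,0,0.033,0,0,0],[1,-0.005,0,0.033,0,0,0]]}}

```text
t: 9.48
tcp_pos: [0.4984, 0.2041, 0.0899]
ee_rot: [0.648, 0.645, 0.287, -0.287]
force: [0.1, -3.6, 3.8]
gripper_width: 0.0001
grip_force: 2.3
```

>>> {"fn": "servo_tool", "kwargs": {"rows": [[1,-0.0035,0,0.025,0,0,0],[1,-0.007,0,0.05,0,0,0],[1,-0.007,0,0.05,0,0,0],[1,-0.007,0,0.05,0,0,0]]}}

```text
t: 9.82
tcp_pos: [0.4984, 0.2051, 0.0888]
ee_rot: [0.648, 0.645, 0.287, -0.287]
force: [-0.1, -3.6, 5.0]
gripper_width: 0.0003
grip_force: 3.0
```

6.1 N, with the slope falling: this looks like the sound latch.

>>> {"fn": "servo_tool", "kwargs": {"rows": [[1,-0.005,0,0.033,0,0,0],[1,-0.009,0,0.066,0,0,0],[1,-0.009,0,0.066,0,0,0],[1,-0.009,0,0.066,0,0,0]]}}

```text
t: 10.15
tcp_pos: [0.4985, 0.2064, 0.0873]
ee_rot: [0.648, 0.645, 0.287, -0.287]
force: [-1.0, -4.1, 5.5]
gripper_width: 0.0002
grip_force: 3.5
```

>>> {"fn": "servo_tool", "kwargs": {"rows": [[1,-0.005,0,0.033,0,0,0],[1,-0.009,0,0.066,0,0,0],[1,-0.009,0,0.066,0,0,0],[1,-0.009,0,0.066,0,0,0]]}}

```text
t: 10.48
tcp_pos: [0.4985, 0.2077, 0.0858]
ee_rot: [0.648, 0.645, 0.287, -0.287]
force: [-1.3, -5.0, 4.9]
gripper_width: -0.0002
grip_force: 3.6
```

>>> {"fn": "servo_tool", "kwargs": {"rows": [[1,-0.006,0,0.04,0,0,0],[1,-0.012,0,0.083,0,0,0],[1,-0.012,0,0.083,0,0,0],[1,-0.012,0,0.083,0,0,0]]}}

```text
t: 10.82
tcp_pos: [0.4985, 0.2094, 0.0838]
ee_rot: [0.648, 0.645, 0.287, -0.287]
force: [0.6, -3.2, 5.4]
gripper_width: 0.0003
grip_force: 2.7
```

>>> {"fn": "servo_tool", "kwargs": {"rows": [[1,-0.006,0,0.04,0,0,0],[1,-0.012,0,0.083,0,0,0],[1,-0.012,0,0.083,0,0,0],[1,-0.012,0,0.083,0,0,0]]}}

```text
t: 11.15
tcp_pos: [0.4976, 0.2112, 0.0808]
ee_rot: [0.648, 0.645, 0.286, -0.288]
force: [-0.0, 1.1, 0.2]
gripper_width: -0.0
grip_force: 0.0
```

>>> {"fn": "servo_tool", "kwargs": {"rows": [[1,0,0,-0.5,0,0,0],[1,0,0,-1.2,0,0,0],[1,-0.1,0,-2.2,0,0,0],[1,-0.1,0,-2.2,0,0,0],[1,-0.1,0,-2.2,0,0,0]]}}

```text
t: 11.57
tcp_pos: [0.4986, 0.1594, 0.1241]
ee_rot: [0.648, 0.644, 0.287, -0.286]
force: [-0.4, 0.2, -1.5]
gripper_width: 0.0002
grip_force: 0.0
```

```bash
python3 - <<'E'
from h import *
p=padfit("blue_pad",0); n=np.array([0,-.643,.766]); print("travel",-(p-[.4987,.1946,.0958])@n)
s=r.get_state(); print(s["tcp_pos"],s["force"],s["qpos"])
q=press_rot(3.7,48); g=[.5443,-.2452,.096]
for P,Q in (([.42,.04,.36],press_rot(0,48)),([.42,-.2,.36],q),([.46,-.38,.30],q),([.50,-.38,.22],q)): print(rel(P,Q))
print(pad_target(g,3.7,48,.06))
E
```

```text
blue_pad pad [0.4988 0.2091 0.0792] span [0.0571 0.0412 0.0038] angle 89.5510482788086 zslope -0.006893587798217124 0.010182087161170202
cam in tool [ 0.0722 -0.0003 -0.15  ]
travel 0.02202619343720275
[0.4976 0.1605 0.1228] [0.2998 0.05   0.0023] [-0.1784  0.148   1.705   0.82    1.5103 -0.3216]
[ 3.156 -2.604 -8.283 -0.     0.022 -0.054]
[ -2.211  -2.574 -14.215   0.458   0.021  -0.467]
[ -7.712  -1.21  -17.323   0.458   0.021  -0.467]
[ -9.682   0.134 -15.534   0.458   0.021  -0.467]
[ 0.5477 -0.2971  0.1488]
```

Blue reads 22.0 mm in after letting go, so it clicked and is sound. Now the green unit.

>>> {"fn": "servo_tool", "kwargs": {"rows": [[1,0,0,-1.2,0,0,0],[1,0,0,-2.5,0,0,0],[1,1.5,-1.2,-5,0,0,0],[1,3.1,-2.6,-8.2,0,0,0],[1,3.1,-2.6,-8.2,0,0,0],[1,3.1,-2.6,-8.2,0,0,0],[1,-2.2,-2.6,-14.2,0.46,0,-0.47],[1,-2.2,-2.6,-14.2,0.46,0,-0.47],[1,-2.2,-2.6,-14.2,0.46,0,-0.47],[1,-2.2,-2.6,-14.2,0.46,0,-0.47],[1,-2.2,-2.6,-14.2,0.46,0,-0.47],[1,-2.2,-2.6,-14.2,0.46,0,-0.47]]}}

```text
t: 12.67
tcp_pos: [0.4197, -0.1936, 0.3588]
ee_rot: [0.624, 0.667, 0.278, -0.297]
force: [1.2, 0.1, 0.3]
gripper_width: 0.0001
grip_force: 0.0
```

```bash
python3 - <<'E'
from h import *
q=press_rot(3.7,48); s=r.get_state(); print(s["tcp_pos"],s["qpos"])
for P in ([.43,-.2,.36],[.46,-.38,.30],[.5477,-.36,.20],[.5477,-.297,.149]): print(rel(P,q))
E
```

```text
[ 0.4197 -0.1936  0.3588] [-0.8149  0.2448  1.1109  0.7271  2.3495 -0.5077]
[-0.129  0.328 -0.2   -0.006  0.005  0.011]
[-5.667  0.93  -3.357 -0.006  0.005  0.011]
[-7.827  3.889 -0.773 -0.006  0.005  0.011]
[-7.687  4.027  1.921 -0.006  0.005  0.011]
```

>>> {"fn": "servo_tool", "kwargs": {"rows": [[1,-5.6,0.9,-3.4,0,0,0],[1,-5.6,0.9,-3.4,0,0,0],[1,-5.6,0.9,-3.4,0,0,0],[1,-5.6,0.9,-3.4,0,0,0],[1,-5.6,0.9,-3.4,0,0,0],[1,-7.8,3.9,-0.8,0,0,0],[1,-7.8,3.9,-0.8,0,0,0],[1,-7.8,3.9,-0.8,0,0,0],[1,-7.8,3.9,-0.8,0,0,0],[1,-7.7,4.0,1.9,0,0,0],[1,-7.7,4.0,1.9,0,0,0],[1,-7.7,4.0,1.9,0,0,0]]}}

```text
t: 13.67
tcp_pos: [0.5437, -0.2882, 0.1389]
ee_rot: [0.623, 0.663, 0.277, -0.308]
force: [-1.0, 1.2, -3.2]
gripper_width: 0.0
grip_force: 0.0
```

```bash
python3 - <<'E'
from h import *
s=r.get_state(); print(s["tcp_pos"],s["qpos"])
for y in (3.7,):
  p=padfit("green_pad",y)
  q=press_rot(y,48)
  r.nose_length
  print(p,[rel(pad_target(p,y,48,o,-.004),q) for o in (.06,.01,.0)])
E
```

```text
[ 0.5437 -0.2882  0.1389] [-0.78    0.8285  0.7655  0.6319  2.1629 -0.6508]
green_pad pad [ 0.5435 -0.2453  0.0962] span [0.0575 0.0413 0.0039] angle 0.3290989398956299 zslope -0.008221880983012476 0.0006064945245472826
cam in tool [ 0.0675 -0.0009 -0.1385]
[ 0.5435 -0.2453  0.0962] [array([ 0.227,  0.008, -0.061, -0.041, -0.034, -0.007]), array([-0.011,  0.015,  1.588, -0.041, -0.034, -0.007]), array([-0.059,  0.016,  1.918, -0.041, -0.034, -0.007])]
```

>>> {"fn": "servo_tool", "kwargs": {"rows": [[1,0.1,0,0.7,0,0,0],[1,0,0,1.6,0,0,0],[1,-0.08,0.02,2.1,0,0,0],[1,-0.11,0.02,2.3,0,0,0],[1,-0.11,0.02,2.3,0,0,0],[1,-0.11,0.02,2.3,0,0,0],[1,-0.11,0.02,2.3,0,0,0]]}}

```text
t: 14.35
tcp_pos: [0.5454, -0.2499, 0.1035]
ee_rot: [0.625, 0.668, 0.278, -0.294]
force: [-0.3, 0.2, 0.4]
gripper_width: 0.0003
grip_force: 0.0
```

```bash
cat >>h.py <<'E'
def loc(pad,yaw):
    st=r.get_state(); q=R.from_euler("z",yaw,degrees=True)*R.from_euler("x",40,degrees=True)
    print("tcp rel pad",q.inv().apply(st["tcp_pos"]-np.array(pad)),"fn",q.inv().apply(st["force"]),"grip",st["grip_force"])
E
python3 - <<'E'
from h import *
loc([.5435,-.2453,.0962],3.7); padfit("green_pad",3.7)
E
```

```text
tcp rel pad [0.0016 0.0011 0.0086] fn [-0.2678  0.4089  0.1886] grip 0.0
green_pad pad [ 0.5435 -0.2449  0.0965] span [0.0579 0.0404 0.004 ] angle 89.80213928222656 zslope -0.010828461768712442 0.00022631875415204098
cam in tool [ 0.0722 -0.0006 -0.149 ]
```

>>> {"fn": "servo_tool", "kwargs": {"rows": [[1,0.05,0,0.1,0,0,0],[1,0.05,0,0.2,0,0,0],[1,0.04,-0.03,0.28,0,0,0],[1,0.04,-0.03,0.28,0,0,0],[1,0.04,-0.03,0.28,0,0,0]]}}

```text
t: 14.87
tcp_pos: [0.5432, -0.2411, 0.0967]
ee_rot: [0.625, 0.667, 0.278, -0.296]
force: [0.1, -0.1, -0.3]
gripper_width: 0.0003
grip_force: 0.0
```

```bash
python3 - <<'E'
from h import *
loc([.5435,-.2451,.0964],3.7)
E
```

```text
tcp rel pad [ 0.      0.0032 -0.0023] fn [ 0.0408 -0.2799 -0.109 ] grip 0.0
```

Contact is expected at about -4.5, so I'll take 1 mm steps.

>>> {"fn": "servo_tool", "kwargs": {"rows": [[1,-0.0025,0,0.017,0,0,0],[1,-0.005,0,0.04,0,0,0],[1,-0.005,0,0.04,0,0,0],[1,-0.005,0,0.04,0,0,0]]}}

```text
t: 15.2
tcp_pos: [0.5433, -0.2406, 0.096]
ee_rot: [0.625, 0.667, 0.278, -0.295]
force: [0.7, -0.2, 0.1]
gripper_width: 0.0001
grip_force: 0.0
```

>>> {"fn": "servo_tool", "kwargs": {"rows": [[1,-0.0025,0,0.017,0,0,0],[1,-0.005,0,0.033,0,0,0],[1,-0.005,0,0.033,0,0,0],[1,-0.005,0,0.033,0,0,0]]}}

```text
t: 15.53
tcp_pos: [0.5433, -0.2399, 0.0951]
ee_rot: [0.625, 0.667, 0.278, -0.295]
force: [-0.0, 0.2, -0.1]
gripper_width: 0.0004
grip_force: 0.0
```

>>> {"fn": "servo_tool", "kwargs": {"rows": [[1,-0.0025,0,0.017,0,0,0],[1,-0.005,0,0.033,0,0,0],[1,-0.005,0,0.033,0,0,0],[1,-0.005,0,0.033,0,0,0]]}}

```text
t: 15.87
tcp_pos: [0.5433, -0.2393, 0.0944]
ee_rot: [0.625, 0.667, 0.278, -0.295]
force: [0.1, -0.7, 0.4]
gripper_width: 0.0006
grip_force: 0.3
```

>>> {"fn": "servo_tool", "kwargs": {"rows": [[1,-0.0025,0,0.017,0,0,0],[1,-0.005,0,0.033,0,0,0],[1,-0.005,0,0.033,0,0,0],[1,-0.005,0,0.033,0,0,0]]}}

```text
t: 16.2
tcp_pos: [0.5432, -0.2387, 0.0936]
ee_rot: [0.625, 0.667, 0.278, -0.295]
force: [0.0, -0.4, 0.6]
gripper_width: 0.0004
grip_force: 0.3
```

>>> {"fn": "servo_tool", "kwargs": {"rows": [[1,-0.0025,0,0.017,0,0,0],[1,-0.005,0,0.033,0,0,0],[1,-0.005,0,0.033,0,0,0],[1,-0.005,0,0.033,0,0,0]]}}

```text
t: 16.53
tcp_pos: [0.5432, -0.238, 0.0928]
ee_rot: [0.625, 0.667, 0.278, -0.295]
force: [0.4, -0.2, 0.6]
gripper_width: 0.0001
grip_force: 0.3
```

>>> {"fn": "servo_tool", "kwargs": {"rows": [[1,-0.0025,0,0.015,0,0,0],[1,-0.004,0,0.025,0,0,0],[1,-0.004,0,0.025,0,0,0],[1,-0.004,0,0.025,0,0,0]]}}

```text
t: 16.87
tcp_pos: [0.5432, -0.2377, 0.0924]
ee_rot: [0.625, 0.667, 0.278, -0.295]
force: [-0.6, -0.7, 0.8]
gripper_width: 0.0003
grip_force: 0.9
```

>>> {"fn": "servo_tool", "kwargs": {"rows": [[1,-0.0025,0,0.015,0,0,0],[1,-0.004,0,0.025,0,0,0],[1,-0.004,0,0.025,0,0,0],[1,-0.004,0,0.025,0,0,0]]}}

```text
t: 17.2
tcp_pos: [0.5432, -0.2374, 0.0921]
ee_rot: [0.625, 0.667, 0.278, -0.295]
force: [-1.5, -3.3, 4.1]
gripper_width: -0.0003
grip_force: 2.7
```

>>> {"fn": "servo_tool", "kwargs": {"rows": [[1,-0.001,0,0.01,0,0,0],[1,-0.003,0,0.02,0,0,0],[1,-0.003,0,0.02,0,0,0],[1,-0.003,0,0.02,0,0,0]]}}

```text
t: 17.53
tcp_pos: [0.5432, -0.2371, 0.0919]
ee_rot: [0.625, 0.667, 0.278, -0.295]
force: [-0.6, -4.6, 6.0]
gripper_width: -0.0001
grip_force: 3.6
```

>>> {"fn": "servo_tool", "kwargs": {"rows": [[1,-0.002,0,0.012,0,0,0],[1,-0.003,0,0.024,0,0,0],[1,-0.003,0,0.024,0,0,0],[1,-0.003,0,0.024,0,0,0]]}}

```text
t: 17.87
tcp_pos: [0.5432, -0.237, 0.0916]
ee_rot: [0.625, 0.667, 0.278, -0.295]
force: [-1.2, -5.6, 7.7]
gripper_width: -0.0005
grip_force: 4.5
```

>>> {"fn": "servo_tool", "kwargs": {"rows": [[1,-0.002,0,0.012,0,0,0],[1,-0.003,0,0.024,0,0,0],[1,-0.003,0,0.024,0,0,0],[1,-0.003,0,0.024,0,0,0]]}}

```text
t: 18.2
tcp_pos: [0.5432, -0.2368, 0.0914]
ee_rot: [0.625, 0.667, 0.278, -0.294]
force: [-1.1, -6.1, 8.5]
gripper_width: 0.0001
grip_force: 5.4
```

>>> {"fn": "servo_tool", "kwargs": {"rows": [[1,-0.002,0,0.012,0,0,0],[1,-0.003,0,0.022,0,0,0],[1,-0.003,0,0.022,0,0,0],[1,-0.003,0,0.022,0,0,0]]}}

```text
t: 18.53
tcp_pos: [0.5432, -0.2366, 0.0912]
ee_rot: [0.625, 0.667, 0.278, -0.294]
force: [-1.0, -7.7, 9.9]
gripper_width: -0.0003
grip_force: 6.2
```

12.6 N at about 5 mm with no click: green is faulty. Letting it come back out.

>>> {"fn": "servo_tool", "kwargs": {"rows": [[1,0,0,-0.5,0,0,0],[1,0,0,-1.2,0,0,0],[1,-0.1,0,-2.2,0,0,0],[1,-0.1,0,-3.0,0,0,0],[1,-0.1,0,-3.0,0,0,0],[1,-0.1,0,-3.0,0,0,0]]}}

```text
t: 19.03
tcp_pos: [0.5475, -0.3044, 0.1474]
ee_rot: [0.625, 0.667, 0.278, -0.295]
force: [0.2, 0.5, -0.6]
gripper_width: -0.0003
grip_force: 0.0
```

```bash
cat >>h.py <<'E'
def down_rot(yaw):  # tool y along direction yaw (deg), z down
    a=np.radians(yaw); y=np.array([np.cos(a),np.sin(a),0]); z=np.array([0,0,-1.])
    return R.from_matrix(np.c_[np.cross(y,z),y,z])
E
python3 - <<'E'
from h import *
padfit("green_pad",3.7); s=r.get_state(); print(s["tcp_pos"],s["qpos"])
for c in("scene","side"):
  s=r.snapshot(c)
  for d in r.regions_of("marker",c)[:4]:
    P=cloud(s,d["pixels"])
    P=P[(np.hypot(P[:,0]-.455,P[:,1]+.386)<.07)]
    T=P[(P[:,2]>.05)&(P[:,2]<.06)]
    if len(T)>8: print(c,d["p"],len(T),T.mean(0),cv2.minAreaRect(T[:,:2].astype(np.float32)))
for P,Q in (([.48,-.42,.28],down_rot(-90)),([.455,-.386,.25],down_rot(-90))): print(rel(P,Q))
E
```

```text
green_pad pad [ 0.5435 -0.2458  0.0958] span [0.0574 0.042  0.0038] angle 0.0048676240257918835 zslope -0.004519777377897517 0.0002837544912639239
cam in tool [ 0.0722 -0.001  -0.1502]
[ 0.5472 -0.3028  0.1461] [-0.7914  0.8453  0.7179  0.6315  2.1731 -0.6521]
scene 0.56 69 [ 0.4558 -0.3836  0.053 ] ((0.4576933681964874, -0.38439005613327026), (0.07649710774421692, 0.03386913239955902), 21.02358055114746)
side 0.56 134 [ 0.4561 -0.3856  0.054 ] ((0.4556539058685303, -0.3878043591976166), (0.07653264701366425, 0.03389861807227135), 26.83981704711914)
[ 0.785 -2.492 -5.755 -6.496 -6.09  14.619]
[ 0.837 -3.249 -4.206 -6.496 -6.09  14.619]
```

Green's pad is back out, at the same position as before the test. Next I'll go over the marker: its long axis is at about 24°, so I grasp with the tool y at -66°.

```bash
python3 - <<'E'
from h import *
q=down_rot(-66)
for P,Q in (([.50,-.40,.25],R.from_quat(r.get_state()["ee_rot"])),([.456,-.386,.20],q)): print(rel(P,Q))
E
```

```text
[ 0.459 -1.783 -4.624  0.     0.     0.   ]
[-0.402 -3.217 -3.091 -4.845 -6.959 10.907]
```

>>> {"fn": "servo_tool", "kwargs": {"rows": [[0.3,0.2,-0.8,-2,0,0,0],[0.3,0.46,-1.8,-4.6,0,0,0],[0,0.46,-1.8,-4.6,0,0,0],[0,-0.4,-3.2,-3.1,-4.85,-6.96,10.9],[0,-0.4,-3.2,-3.1,-4.85,-6.96,10.9],[0,-0.4,-3.2,-3.1,-4.85,-6.96,10.9],[0,-0.4,-3.2,-3.1,-4.85,-6.96,10.9],[0,-0.4,-3.2,-3.1,-4.85,-6.96,10.9],[0,-0.4,-3.2,-3.1,-4.85,-6.96,10.9],[0,-0.4,-3.2,-3.1,-4.85,-6.96,10.9],[0,-0.4,-3.2,-3.1,-4.85,-6.96,10.9],[0,-0.4,-3.2,-3.1,-4.85,-6.96,10.9]]}}

```text
t: 20.33
tcp_pos: [0.4561, -0.3867, 0.2014]
ee_rot: [0.931, 0.346, 0.079, -0.081]
force: [0.2, 0.6, 0.6]
gripper_width: 0.0853
grip_force: 0.0
```

>>> {"fn": "servo_tool", "kwargs": {"rows": [[0,0,0,0,0,0,0],[0,0,0,0,0,0,0],[0,0,0,0,0,0,0]]}}

```text
t: 20.58
tcp_pos: [0.4563, -0.3868, 0.2006]
ee_rot: [0.93, 0.35, 0.08, -0.084]
force: [0.4, -0.5, -0.8]
gripper_width: 0.0853
grip_force: 0.0
```

```bash
python3 - <<'E'
from h import *
st=r.get_state(); s=r.snapshot("wrist"); rr=R.from_quat(st["ee_rot"])
print(st["tcp_pos"],st["qpos"],st["gripper_width"],rel([.456,-.386,.20],down_rot(-66)))
cv2.imwrite("pics/f.png",s["color"])
for d in r.regions_of("marker","wrist")[:4]:
    P=cloud(s,d["pixels"]); T=P[(P[:,2]>.046)&(P[:,2]<.062)]
    if len(T)>30: print(d["p"],len(T),cv2.minAreaRect(T[:,:2].astype(np.float32)),np.median(T[:,2]))
m=np.ones((420,560),bool); P=rr.inv().apply(cloud(s,m)-st["tcp_pos"])
F=P[(abs(P[:,0])<.015)&(P[:,2]<.05)&(abs(P[:,1])<.06)]
print("finger tips tool z", np.percentile(F[F[:,1]>0],[90,99,100],axis=0),np.percentile(F[F[:,1]<0],[90,99,100],axis=0))
E
```

```text
[ 0.4563 -0.3868  0.2006] [-0.8646  0.3347  1.1435  0.2122  1.7641  0.0167] 0.0852600186187548 [ 0.018 -0.031  0.02  -1.258 -1.842  2.851]
0.9 3126 ((0.454679936170578, -0.3867049813270569), (0.08009751886129379, 0.030397562310099602), 22.918081283569336) 0.054890206232697775
finger tips tool z [[ 0.0122  0.0578 -0.0376]
 [ 0.0138  0.0598 -0.023 ]
 [ 0.015   0.06   -0.0186]] [[ 0.0122 -0.0059 -0.0367]
 [ 0.0139 -0.0006 -0.0231]
 [ 0.015  -0.     -0.0187]]
```

View pics/f.png

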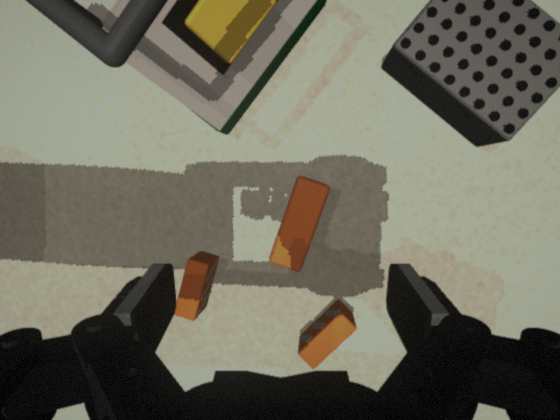

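The picture shows the largest block at (300,223), between the fingers. The fit is 80x30 mm, centred at (0.4547,-0.3867), yaw 23°. The turn hasn't finished yet. I'll align, check and go down.

>>> {"fn": "servo_tool", "kwargs": {"rows": [[0.3,0,0,0,-1.26,-1.84,2.7],[0.3,0,0,0,-1.26,-1.84,2.7],[0.3,0,0,0,-1.26,-1.84,2.7],[0.3,0,0,0,-1.26,-1.84,2.7],[0.3,0,0,0,-1.26,-1.84,2.7],[0.3,0,0,0,-1.26,-1.84,2.7]]}}

```text
t: 21.18
tcp_pos: [0.4562, -0.3874, 0.2005]
ee_rot: [0.976, 0.216, 0.001, 0.0]
force: [-0.5, 0.9, 0.2]
gripper_width: 0.0597
grip_force: 0.0
```

```bash
python3 - <<'E'
from h import *
st=r.get_state(); print(st["gripper_width"],rel([.4547,-.3867,.11],down_rot(-67)),rel([.4547,-.3867,.011],down_rot(-67)))
E
```

```text
0.05970903482843607 [-0.04  -0.044  3.018  0.013 -0.017  0.322] [-0.046 -0.049  6.318  0.013 -0.017  0.322]
```

>>> {"fn": "servo_tool", "kwargs": {"rows": [[0.3,-0.04,-0.05,1.3,0,0,0.33],[0.3,-0.04,-0.05,2.6,0,0,0.33],[0.3,-0.04,-0.05,3.9,0,0,0.33],[0.3,-0.04,-0.05,5.0,0,0,0.33],[0.3,-0.04,-0.05,5.8,0,0,0.33],[0.3,-0.04,-0.05,6.3,0,0,0.33],[0.3,-0.04,-0.05,6.3,0,0,0.33],[0.3,-0.04,-0.05,6.3,0,0,0.33]]}}

```text
t: 21.85
tcp_pos: [0.4543, -0.3871, 0.0113]
ee_rot: [0.98, 0.198, 0.0, 0.0]
force: [0.0, 0.2, 0.2]
gripper_width: 0.0597
grip_force: 0.0
```

>>> {"fn": "servo_tool", "kwargs": {"rows": [[0.6,0,0,0,0,0,0],[0.8,0,0,0,0,0,0],[0.8,0,0,0,0,0,0],[0.8,0,0,0,0,0,0],[0.8,0,0,0,0,0,0],[0.8,0,0,0,0,0,0]], "force": 30}}

```text
t: 22.35
tcp_pos: [0.4558, -0.3877, 0.0141]
ee_rot: [0.98, 0.198, 0.001, 0.003]
force: [-0.2, -1.7, 5.8]
gripper_width: 0.0295
grip_force: 31.6
```

>>> {"fn": "servo_tool", "kwargs": {"rows": [[0.8,0,0,-0.5,0,0,0],[0.8,0,0,-1.5,0,0,0],[0.8,0,0,-2.8,0,0,0],[0.8,0,0,-4.1,0,0,0],[0.8,0,0,-5.4,0,0,0],[0.8,0,0,-6.7,0,0,0],[0.8,0,0,-8,0,0,0],[0.8,0,0,-9.2,0,0,0],[0.8,0,0,-9.8,0,0,0],[0.8,0,0,-9.8,0,0,0]]}}

```text
t: 23.18
tcp_pos: [0.4553, -0.3863, 0.3124]
ee_rot: [0.98, 0.198, 0.004, 0.006]
force: [-0.1, -0.0, -0.7]
gripper_width: 0.0298
grip_force: 30.6
```

```bash
python3 - <<'E'
from h import *
st=r.get_state(); print(st["gripper_width"],st["force"])
for c in ("scene","side"):
  s=r.snapshot(c)
  print(c,[(round(d["p"],2),np.array(d["position"])) for n in ("marker","green_tray","unit_green","green_bar") for d in r.landmark_of(n,c)[:2]])
# tray yaw from depth: green deck/pad yaw check
for P in ([.4,-.2,.30],[.535,-.108,.30]): print(rel(P,down_rot(3.7)))
E
```

```text
0.02981309060601292 [-0.147  -0.0029 -0.672 ]
scene [(0.64, array([ 0.3905, -0.4815, -0.0012])), (0.56, array([ 0.4527, -0.3841,  0.2959])), (0.61, array([ 0.5368, -0.108 ,  0.1142])), (0.25, array([0.3219, 0.4541, 0.0449])), (0.76, array([ 0.5398, -0.1706,  0.0015])), (0.6, array([ 0.5477, -0.2559,  0.1969]))]
side [(0.69, array([ 0.392 , -0.4795, -0.0026])), (0.6, array([ 0.4543, -0.3852,  0.2867])), (0.78, array([ 0.5394, -0.11  ,  0.1104])), (0.75, array([0.7692, 0.1684, 0.0159])), (0.64, array([ 0.5459, -0.2649,  0.2066]))]
[  0.729  -6.41    0.16    0.02    0.014 -11.815]
[  6.066  -7.492   0.158   0.02    0.014 -11.815]
```

>>> {"fn": "servo_tool", "kwargs": {"rows": [[0.8,0.7,-0.9,0,0,0,-1.2],[0.8,1.4,-1.8,0,0,0,-2.4],[0.8,2.1,-2.6,0,0,0,-3.6],[0.8,2.8,-3.5,0,0,0,-4.8],[0.8,3.5,-4.4,0,0,0,-6],[0.8,4.2,-5.2,0,0,0,-7.1],[0.8,4.8,-6,0,0,0,-8.2],[0.8,5.4,-6.8,0,0,0,-9.4],[0.8,6.1,-7.5,0,0,0,-10.6],[0.8,6.1,-7.5,0,0,0,-11.7],[0.8,6.1,-7.5,0,0,0,-11.7],[0.8,6.1,-7.5,0,0,0,-11.7]]}}

```text
t: 24.68
tcp_pos: [0.5359, -0.1075, 0.3052]
ee_rot: [0.689, 0.724, -0.001, 0.002]
force: [-0.4, -0.5, -1.1]
gripper_width: 0.0294
grip_force: 30.7
```

```bash
python3 - <<'E'
from h import *
st=r.get_state(); s=r.snapshot("wrist")
cv2.imwrite("pics/g.png",s["color"]); print(st["tcp_pos"],st["gripper_width"],st["qpos"])
print([(round(d["p"],2),np.array(d["position"])) for d in r.landmark_of("green_tray","wrist")[:2]])
for P in ([.537,-.1085,.20],[.537,-.1085,.127]): print(rel(P,down_rot(3.2)))
E
```

```text
[ 0.5359 -0.1075  0.3052] 0.029414257691286957 [-0.2641  0.1089  1.1823 -0.0029  1.848  -0.3142]
[(0.92, array([ 0.5319, -0.1088,  0.1107]))]
[-0.     0.036  3.509  0.015  0.032 -0.073]
[ 0.008  0.032  5.942  0.015  0.032 -0.073]
```

View pics/g.png

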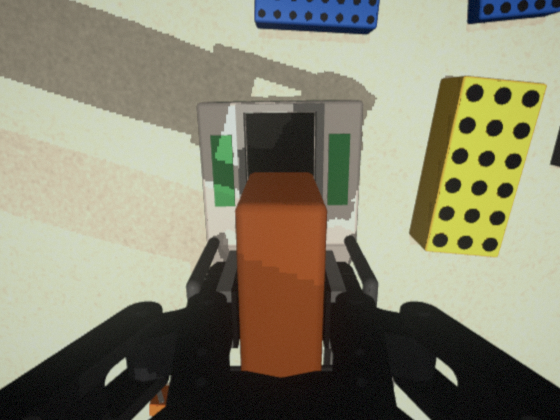

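The marker is held square and lined up with the tray (tray and marker both centred near column 280). Lowering.

>>> {"fn": "servo_tool", "kwargs": {"rows": [[0.8,0,0.02,1.0,0,0,0],[0.8,0,0.02,2.0,0,0,0],[0.8,0,0.02,3.2,0,0,0],[0.8,0,0.02,4.2,0,0,0],[0.8,0,0.02,5.0,0,0,0],[0.8,0,0.02,5.5,0,0,0],[0.8,0,0.02,5.8,0,0,0],[0.8,0,0.02,5.8,0,0,0],[0.8,0,0.02,5.8,0,0,0]]}}

```text
t: 25.53
tcp_pos: [0.537, -0.1086, 0.132]
ee_rot: [0.689, 0.725, -0.0, 0.002]
force: [-0.0, 0.1, -0.7]
gripper_width: 0.0296
grip_force: 30.7
```

```bash
python3 - <<'E'
from h import *
st=r.get_state(); print(st["tcp_pos"],st["force"])
s=r.snapshot("side"); d=r.regions_of("marker","side")
cv2.imwrite("pics/i.png",cv2.resize(s["color"][130:250,250:390],(700,600)))
print([(round(d["p"],2),np.array(d["position"])) for c in("scene","side") for d in r.landmark_of("marker",c)[:3]])
E
```

```text
[ 0.537  -0.1086  0.132 ] [-0.0273  0.0519 -0.6772]
[(0.64, array([ 0.3905, -0.4815, -0.0012])), (0.56, array([ 0.4527, -0.3841,  0.2959])), (0.48, array([ 0.3367, -0.3555, -0.0034])), (0.88, array([ 0.5364, -0.1074,  0.1202])), (0.67, array([ 0.336 , -0.3553,  0.0025])), (0.65, array([ 0.3952, -0.4789, -0.0005]))]
```

Underside is about 8 mm above the floor. Down to contact in small steps.

>>> {"fn": "servo_tool", "kwargs": {"rows": [[0.8,0,0,0.1,0,0,0],[0.8,0,0,0.2,0,0,0],[0.8,0,0,0.25,0,0,0],[0.8,0,0,0.25,0,0,0]]}}

```text
t: 26.07
tcp_pos: [0.5369, -0.108, 0.1242]
ee_rot: [0.688, 0.725, -0.0, 0.002]
force: [-0.7, -0.3, 0.1]
gripper_width: 0.0296
grip_force: 30.9
```

>>> {"fn": "servo_tool", "kwargs": {"rows": [[0.8,0,0,0.03,0,0,0],[0.8,0,0,0.05,0,0,0],[0.8,0,0,0.05,0,0,0]]}}

```text
t: 26.32
tcp_pos: [0.5371, -0.1081, 0.124]
ee_rot: [0.688, 0.725, -0.0, 0.002]
force: [-4.4, 0.3, 7.9]
gripper_width: 0.0294
grip_force: 32.0
```

>>> {"fn": "servo_tool", "kwargs": {"rows": [[0.8,0,0,-0.03,0,0,0],[0.55,0,0,-0.03,0,0,0],[0.45,0,0,-0.03,0,0,0],[0.45,0,0,-0.03,0,0,0],[0.45,0,0,-0.03,0,0,0],[0.45,0,0,-0.2,0,0,0],[0.45,0,0,-0.7,0,0,0],[0.45,0,0,-1.6,0,0,0],[0.45,0,0,-2.8,0,0,0],[0.45,0,0,-4,0,0,0],[0.45,0,0,-5,0,0,0],[0.45,0,0,-5,0,0,0]]}}

```text
t: 27.32
tcp_pos: [0.5383, -0.108, 0.2807]
ee_rot: [0.688, 0.725, 0.003, 0.007]
force: [0.8, -0.1, 1.0]
gripper_width: 0.047
grip_force: 0.0
```

```bash
python3 - <<'E'
from h import *
st=r.get_state(); print(st["tcp_pos"],st["gripper_width"])
s=r.snapshot("side")
print([(round(d["p"],2),np.array(d["position"])) for d in r.landmark_of("marker","side")[:3]])
w=r.snapshot("wrist")
cv2.imwrite("pics/j.png",np.hstack([cv2.resize(s["color"][110:250,230:390],(400,400)),cv2.resize(w["color"],(400,400))]))
for n,c in (("blue_pad","side"),("blue_pad","scene"),("green_pad","side")): print(n,[np.array(d["position"]) for d in r.landmark_of(n,c)[:1]])
E
```

```text
[ 0.5383 -0.108   0.2807] 0.04702642512604776
[(0.7, array([ 0.3917, -0.4789, -0.0013])), (0.68, array([ 0.3333, -0.3558, -0.0009])), (0.56, array([ 0.5353, -0.109 ,  0.1084]))]
blue_pad [array([0.5005, 0.2052, 0.0759])]
blue_pad [array([0.4973, 0.2099, 0.0842])]
green_pad [array([ 0.5455, -0.2494,  0.0975])]
```

View pics/j.png

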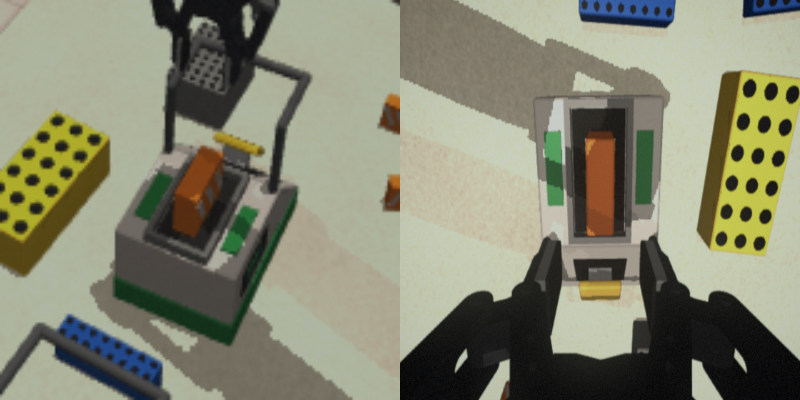

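The marker stands upright inside the green tray, at (600,185) in the wrist view. The blue pad is still in, the green pad is out, and the arm is clear.

```bash
python3 -c "
from rig import r
print(r.sign_off())"
```

```text
the job is handed in; nothing more can be done
None
```

Job handed in: the blue latch clicked and stayed in at 22 mm, the green one hadn't clicked at about 12.6 N so it is the faulty one and was let back out, and the orange marker now stands upright in the green unit's tray.

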